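# Free the courgette end caught in the scrap caddy lid

## Robot

A 6-joint arm with a two-finger parallel gripper is mounted at the origin on the work surface. World frame = base frame: x ahead of the robot, y to its left, z up, the work surface at z = 0. Lengths are in m, angles in rad, forces in N, time in s.
With the tool pointing down it reaches from about 0.275 to 1 m from the base axis. Payload 8.4 kg.
Tool frame: the origin (TCP) lies between the finger pads; the fingertips stand 19 mm ahead of it and the grasp point (between the pads) is the TCP (robot.nose_length is the z of the fingertips in the tool frame, in m); z points along the fingers, y is the line along which they close (so a half turn about z gives the same grasp; the last joint's range is limited). The gripper opens to 85 mm and grips with 20 to 120 N. Pads are 22 mm wide; open, the fingers measure 114 mm over their backs; the gripper's body (76 mm by 85 mm) begins 54 mm behind the grasp point. The pads swing forward as they close: fully open they stand 13 mm farther back than shut.
Start: joints at [1.27, 0.353, 1.633, -0, 1.155, -0.002], TCP at [0.184, 0.597, 0.25] pointing down, gripper open.
Joint ranges: [-2.63, 2.63], [-0.92, 2.1], [0.06, 2.66], [-1.3, 4.44], [0, 2.69], [-3.02, 3.02]. Speed limits (rad/s): [2.22, 2.22, 2.79, 3.14, 3.14, 3.14].

## Interface

Orientations are given as a unit quaternion [x, y, z, w].
In Python, from cell import robot gives the robot as it stands.
- The arm moves only by the tool servo_tool, never from a script. Its argument "plan" is a list of rows, each an object of numbers: "x", "y", "z": the shift along the world's x, y, z in mm; "turn": the turn about the world's z in degrees; "fingers": the opening in per cent of the stroke, from 0 (shut) to 100 (fully open). In form: [{"x": .., "y": .., "z": .., "turn": .., "fingers": ..}, ...]. A call has 1 to 5 rows; each row is the pose to reach, as a shift and turn from the pose commanded when the call began; what a row does not reach only later rows make up. A row lasts 1/10 s, in which the tool goes at most 50 mm and 8.59 degrees, less where a joint would pass 70% of its speed; a pose out of reach is approached as far as the arm can. A call with a gripper value outside its range is refused whole. The fingers move at their own pace and stop on an object; "grip_force" is the grip in N (left out, the last holds). Time passes only in rows, so rows that repeat a pose let the fingers close. It gives the time, the measured TCP pose, the force, the opening and the grip force at its end, in the units of the state.
- robot.get_obs(): the state, without advancing time (a new reading comes with each control period).
- robot.read_camera(name): name is "scene" or "top" or "wrist"; returns (picture, depth): 384x512x3 uint8, red, green, blue; 384x512 float32, m along the optical axis (not along the pixel's ray), 0 where there is no reading.
- robot.camera_info(name): a dict with "intrinsics" (3x3 intrinsics, pixels), "cam_to_world" (4x4, takes a point from camera to world coordinates); the wrist camera has in their place "tool_from_camera" (4x4, takes a point from camera to tool coordinates, whose origin is the TCP and whose axes are the flange's). Camera axes: x right, y down, z forward; pixel columns grow to the right and rows downward; lengths in m; the calibration is good to about 2 mm. A picture is of the moment at which its call begins: read the wrist's pose just before it. camera_info takes no time and is no camera call.
- robot.sign_off(): hands the job in; it is judged then, once.
The state is a dict: "clock": time; "qpos": joint angles; "qd": joint speeds; "joint_torque": joint torques, N m; "ee_pos": TCP position; "tool_rot": TCP orientation; "wrist_force": force on the tool from outside, world axes, zero at the start; "moment": the same for the moment, N m; "width": opening from 0.0 (shut) to 1.0 (fully open); "gripper_force": force on a finger pad.
Only numpy, scipy, OpenCV 4.12 (cv2) and the standard library are available. Lean on these libraries where they do the work, as an engineer would, in place of code of your own. Each camera call takes 0.05 s, during which the arm holds its last target. There are 200 camera calls.

## Task

A courgette end is caught under the lid of the steel scrap caddy and holds it ajar. With the fingertips, press the caddy's hand lever right down so that the lid swings fully open and the end drops inside, then ease the lever back up slowly so that the lid comes down fully shut without slamming. Move the lid only by the lever, do not touch the courgette end, and leave everything else on the counter where it is.

Things in the scene. Friction and masses are not known exactly. Their poses are not given: they have to be found in the camera images.
- caddy: fixed food-scrap caddy: upright brushed-steel box, 200 mm deep (its x), 190 mm wide (y), rim 197 mm high, bucket inside. Origin at the centre of its underside on the counter; x points from its front (lever side) to its back (hinge), z up. Its front faces the robot or turns up to 75 degrees to the robot's right. Inside the front rim a lip slopes 28 degrees down and inwards 45 mm
- lever: hand lever low on the caddy's front. Origin on its pivot, 60 mm in front of the caddy's origin, 45 mm up; turns about the caddy's y axis, 0 with the lid shut to 0.33 rad down at a hard stop. The lid turns 3.8 times as far. The lid's weight alone raises it: 10 to 18 N at the tread near shut, a third of that open; let go, it flies up almost undamped
- tread (a point): centre of the top of the lever's tread, a flat black plate 54 mm wide (caddy y), 44 mm deep (x). Lid shut: 162 mm in front of the caddy's origin (62 mm clear of the front wall), 67 mm above the counter, outer edge 9.5 degrees high. Fully pressed: 163 mm in front, 32 mm up, outer edge 9.5 degrees low. Starts about 5 mm below its lid-shut height
- lid_angle (a joint): angle of the lid about its hinge: 0 fully shut, about 1.25 rad fully open (lever at its stop). It starts ajar at about 0.17 rad, resting on the courgette end
- lid: the lid, a flat steel and black plastic panel 208 by 198 mm and 15 mm thick (0.28 to 0.46 kg). Origin on the hinge line, 104 mm behind the caddy's origin and 200 mm above the counter; the panel runs from there to the front, its own -x, and its front edge swings up and back
- courgette_end: dark green stub of courgette, 42 mm diameter, 50 mm long, 50 g, lying across the caddy's front lip under the lid, 72 mm in front of the caddy's origin and up to 25 mm to either side. Origin at its middle, y along its length. It rolls inwards and falls into the bucket as soon as the lid is lifted off it
- jug: glass measuring cup, 110 mm diameter and 100 mm high, handle on its y side, origin at the centre of its underside; stands near the lever or beside the caddy; leave alone
- mill: wooden pepper mill, 54 mm diameter and 176 mm high, origin at the centre of its underside; stands near the lever or beside the caddy; leave alone
- courgette_end2: another courgette end, 41 mm diameter and 55 mm high, standing on its cut face near the lever, origin at the centre of its underside; leave alone
- grater: steel box grater with black base and handle, 118 by 98 mm and 248 mm high, at the robot's left, origin at the centre of its underside; leave alone
- courgette: whole courgette, 170 mm long and 41 mm thick, on the wooden chopping board (300 by 200 by 18 mm) at the robot's right, origin at the middle of its underside; leave alone
- knife: paring knife, 210 mm long, flat on the chopping board, origin at its middle; leave alone

How it is judged:
On the way:
1. the fingers press the lever right down and the lid stands fully open (value of joint lid_angle above 1.1 rad and contact force between the fingers and lever above 1 N), for 0.1 s.
At the end, for the whole second after the job is handed in: The lid is fully shut (within 0.04 rad) and at rest, and the courgette end lies in the caddy's bucket (centre more than 75 mm below the rim), at rest (value of joint lid_angle below 0.04 rad and velocity of joint lid_angle between -0.1 and 0.1 rad/s and z of courgette_end in the frame of caddy between 0.02 and 0.12 m and horizontal distance between courgette_end and caddy below 0.11 m and linear speed of courgette_end below 0.05 m/s); the robot touches nothing.
It fails at once if the lid slams: it comes down faster than 1.5 rad/s (about 0.3 m/s at its front edge) in the last 0.2 rad (value of joint lid_angle below 0.2 rad and velocity of joint lid_angle below -1.5 rad/s).
It fails at once if the robot touches the lid itself (contact force between any of the fingers, the arm and lid above 1 N).
It fails at once if the robot touches the courgette end (contact force between any of the fingers, the arm and courgette_end above 0.5 N).
It fails at once if the courgette end is lifted or falls outside the caddy (height (world z) of courgette_end above 0.26 m or horizontal distance between courgette_end and caddy above 0.135 m).
It fails at once if something else on the counter is lifted, knocked over or pushed more than 20 mm (distance of any of jug, mill, courgette_end2, grater, courgette, knife from where it was at the start of the episode above 0.02 m).
It also fails if it takes over 48 s, if anything falls off the work surface, if the arm or the gripper's body presses on something with over 40 N, if the wrist force passes 120 N, or if a joint passes its speed limit or range.

## Working session

There is one attempt and no reset: what is moved stays moved. The work goes in short steps, Python scripts to look and compute and a tool call to move; the robot and the scene stay as the last step left them, time stands still between calls to the robot, and variables do not carry over. Pictures are saved under pics/ and viewed, at most 10 in all, crops included, and the job is handed in when it is done.

Besides the shell and the picture viewer there is one more tool, called after "Request:" by a JSON object that holds its "method" and its "body", one argument or row to a line. servo_tool: Moves the arm, as the interface text tells. Its arguments: {"type":"object","properties":{"plan":{"type":"array","items":{"type":"object","properties":{"x":{"type":"number"},"y":{"type":"number"},"z":{"type":"number"},"turn":{"type":"number"},"fingers":{"type":"number"}}}},"grip_force":{"type":"number"}},"required":["plan"]}

```bash
mkdir -p pics; cat > h.py <<'E'
import numpy as np, cv2
from cell import robot
def cloud(n):
    im,d=robot.read_camera(n); c=robot.camera_info(n); K=np.array(c["intrinsics"]); T=np.array(c["cam_to_world"])
    v,u=np.mgrid[:d.shape[0],:d.shape[1]]
    p=np.stack([(u-K[0,2])/K[0,0]*d,(v-K[1,2])/K[1,1]*d,d],-1)@T[:3,:3].T+T[:3,3]
    p[d==0]=np.nan
    return im,p
E
python3 - <<'E'
from h import *
for n in("scene","top"):
    im,p=cloud(n); np.save(n+".npy",p); cv2.imwrite(f"pics/{n}0.png",im[:,:,::-1]); 
    print(n,np.array(robot.camera_info(n)["cam_to_world"]).round(3)[:3,3])
o=robot.get_obs(); print(o)
E
```

```text
scene [ 0.118 -1.031  1.156]
top [ 0.437 -0.024  1.663]
{'clock': 0.1, 'qpos': array([ 1.26960150e+00,  3.53591397e-01,  1.63406500e+00, -4.20926644e-06,
        1.15520612e+00, -2.39425398e-03]), 'qd': array([-0.00124346, -0.00029659, -0.00013119,  0.00034695,  0.00126347,
       -0.00200769]), 'joint_torque': array([-9.79368851e-04, -6.06351614e+01, -3.42818534e+01, -2.26650656e-06,
        3.97606927e-03,  2.32176757e-05]), 'ee_pos': array([0.18386016, 0.5969162 , 0.24962669]), 'tool_rot': array([ 1.48844252e-01,  9.88860448e-01, -6.27919185e-04, -9.41062456e-05]), 'wrist_force': array([-0.28375377,  0.20676404, -0.5061192 ]), 'moment': array([0.03932186, 0.01037742, 0.06314061]), 'gripper_force': 0.0, 'width': 1.0009934844976056}
```

View pics/scene0.png

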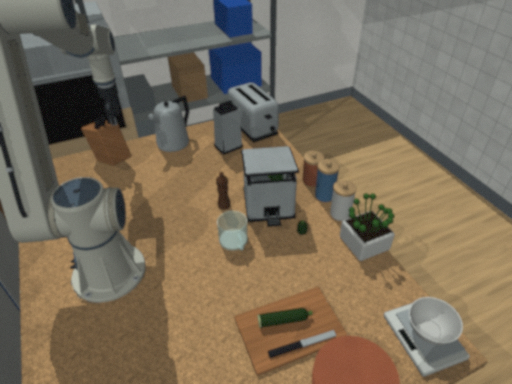

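View pics/top0.png

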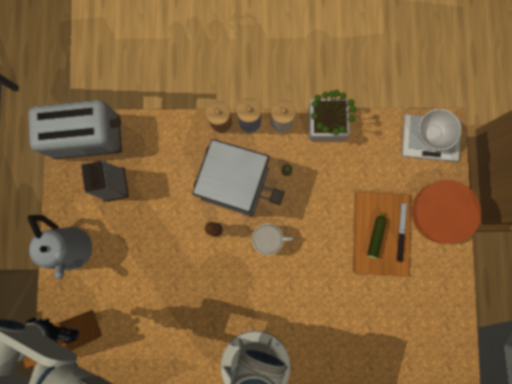

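The scene picture shows the caddy with its lid ajar at about (270,185). In the top view the lid is at (231,176), the black tread at (277,196), the jug at (267,239), the standing end at (287,170) and the mill at (213,229).

```bash
python3 - <<'E'
from h import *
p=np.load("top.npy"); im=cv2.imread("pics/top0.png")
z=p[...,2]
print(np.round(p[185:207:2,262:292:3,2]*1000)); 
print(im[185:207:2,262:292:3].sum(-1)//3)
# lid: high points
m=((z>.185)&(z<.26)).astype(np.uint8); m[:130]=0;m[225:]=0;m[:,:185]=0;m[:,280:]=0
c=max(cv2.findContours(m,0,2)[0],key=cv2.contourArea); r=cv2.minAreaRect(c); b=cv2.boxPoints(r)
print("lid px",r,b)
P=p[m>0]; P=P[np.isfinite(P).all(1)]
A=np.c_[P[:,:2],np.ones(len(P))]; s=np.linalg.lstsq(A,P[:,2],rcond=None)[0]; print("lid plane",s, "tilt",np.hypot(*s[:2]),"up dir deg",np.degrees(np.arctan2(s[1],s[0])))
b2=cv2.minAreaRect((P[:,:2]*1000).astype(np.float32)); print(b2)
# tread
t=((z>.045)&(z<.09)&(im.sum(-1)<300)); t[:183]=0;t[207:]=0;t[:,:262]=0;t[:,292:]=0
Q=p[t]; print("tread",len(Q),np.nanmean(Q,0),cv2.minAreaRect((Q[:,:2]*1000).astype(np.float32)))
for n,(u,v,w) in dict(jug=(267,239,30),mill=(213,229,14),end2=(287,170,9)).items():
    q=p[v-w:v+w,u-w:u+w].reshape(-1,3); q=q[q[:,2]>.025]; print(n,q.mean(0),q.min(0),q.max(0))
E
```

```text
[[74.  2.  5.  3.  6. -0.  1.  1.  7. -3.]
 [60. 48.  1.  8. -2. -0. -2.  4.  1. -1.]
 [ 0. 54. 54. 58. 57.  3. -1. nan  4. -3.]
 [ 4.  2.  3. 55. 64. 66. 68. -2.  2. -3.]
 [-3.  7. -2. 56. 62. 55. 63. 61. -1.  4.]
 [-5. -3. -1. 61. 60. 66. 64.  6. -5.  5.]
 [56. -8. -3. 56. 63. 61. 58. -4.  6.  1.]
 [-9. 56. 55. 62. 64. 60. 64.  0.  1. -1.]
 [ 2.  2.  5. 60. 62. 61. 66. -1. -6.  1.]
 [-7.  0. -3.  1. 54. 67. 59. -2. -2. -1.]
 [ 8. -2. -0.  4. -4.  3.  1. -0.  2.  4.]]
[[56 75 77 75 75 82 83 84 86 84]
 [55 65 69 71 68 78 82 84 86 81]
 [61 66 64 61 51 59 71 77 84 85]
 [75 76 75 64 51 49 50 57 82 85]
 [86 85 84 64 54 52 51 52 84 84]
 [81 85 84 57 55 52 51 58 85 82]
 [68 72 72 50 53 52 50 67 80 79]
 [82 75 62 48 54 52 48 73 79 81]
 [87 85 73 49 48 49 49 80 84 81]
 [80 84 84 73 62 50 56 83 86 81]
 [74 80 85 85 85 79 76 87 83 80]]
lid px ((229.70004272460938, 174.89999389648438), (63.87800216674805, 61.34817886352539), 18.434947967529297) [[189.70004 193.9    ]
 [209.10004 135.70001]
 [269.70004 155.9    ]
 [250.30005 214.09998]]
lid plane [-0.05130567 -0.15965809  0.27766871] tilt 0.16769906783635136 up dir deg -107.81465970799626
((658.4904174804688, 82.78311157226562), (213.0647735595703, 198.59779357910156), 71.30513763427734)
tread 225 [ 0.60772115 -0.0682464   0.06049107] ((611.1710815429688, -56.08723449707031), (85.00164794921875, 54.44485855102539), 69.73573303222656)
jug [ 0.48225209 -0.02882773  0.11047624] [ 0.39680075 -0.13211996  0.02563006] [0.55718792 0.06577463 0.25052126]
mill [0.48612174 0.14448223 0.12826652] [0.46335584 0.12420502 0.02537669] [0.5107305  0.17168365 0.18058537]
end2 [ 0.7042694  -0.11375711  0.04311265] [ 0.68681416 -0.1326222   0.02551466] [ 0.72292455 -0.09552772  0.05684979]
```

Request:
{"method": "servo_tool", "body": {
  "plan": [
    {"z": 50,"fingers": 0},
    {"z": 100,"fingers": 0},
    {"z": 140,"turn": -8,"fingers": 0},
    {"z": 140,"x": 20,"y": -35,"turn": -16,"fingers": 0},
    {"z": 140,"x": 42,"y": -67,"turn": -24,"fingers": 0}
  ]
}}

```text
invalid input at $.plan[0]: expected keys x, y, z, turn, fingers
```

Request:
{"method": "servo_tool", "body": {
  "plan": [
    {"x": 25,"y": -40,"turn": -8},
    {"x": 50,"y": -80,"turn": -16},
    {"x": 75,"y": -120,"turn": -24},
    {"x": 100,"y": -160,"turn": -32},
    {"x": 125,"y": -200,"turn": -40}
  ]
}}

```text
invalid input at $.plan[0]: expected keys x, y, z, turn, fingers
```

Request:
{"method": "servo_tool", "body": {
  "plan": [
    {"x": 25,"y": -40,"turn": -8},
    {"x": 50,"y": -80,"turn": -16},
    {"x": 75,"y": -120,"turn": -24},
    {"x": 100,"y": -160,"turn": -26},
    {"x": 125,"y": -200,"turn": -26}
  ]
}}

```text
invalid input at $.plan[0]: expected keys x, y, z, turn, fingers
```

Request:
{"method": "servo_tool", "body": {
  "plan": [
    {"x": 25,"y": -40},
    {"x": 50,"y": -80},
    {"x": 75,"y": -120},
    {"x": 100,"y": -160},
    {"x": 130,"y": -205}
  ]
}}

```text
invalid input at $.plan[0]: expected keys x, y, z, turn, fingers
```

Request:
{"method": "servo_tool", "body": {
  "plan": [
    {"x": 0,"y": 0,"z": 50,"turn": 0,"fingers": 0},
    {"x": 0,"y": 0,"z": 100,"turn": 0,"fingers": 0},
    {"x": 0,"y": 0,"z": 140,"turn": -8,"fingers": 0},
    {"z": 140,"x": 20,"y": -35,"turn": -16,"fingers": 0},
    {"z": 140,"x": 42,"y": -67,"turn": -24,"fingers": 0}
  ]
}}

```text
clock: 0.6
ee_pos: [0.226, 0.5301, 0.3914]
tool_rot: [0.353, 0.936, 0.001, 0.0]
wrist_force: [0.2, 0.5, -0.9]
width: 0.146
gripper_force: 0.0
```

Request:
{"method": "servo_tool", "body": {
  "plan": [
    {"x": 25,"y": -40,"z": 0,"turn": -8,"fingers": 0},
    {"x": 50,"y": -80,"z": 0,"turn": -16,"fingers": 0},
    {"x": 75,"y": -120,"z": 0,"turn": -24,"fingers": 0},
    {"x": 100,"y": -160,"z": 0,"turn": -32,"fingers": 0},
    {"x": 125,"y": -200,"z": 0,"turn": -40,"fingers": 0}
  ]
}}

```text
clock: 1.1
ee_pos: [0.3514, 0.3285, 0.3901]
tool_rot: [0.652, 0.758, -0.0, 0.0]
wrist_force: [0.5, 0.4, 0.0]
width: -0.001
gripper_force: 0.0
```

Request:
{"method": "servo_tool", "body": {
  "plan": [
    {"x": 25,"y": -40,"z": 0,"turn": -8,"fingers": 0},
    {"x": 50,"y": -80,"z": 0,"turn": -16,"fingers": 0},
    {"x": 75,"y": -120,"z": 0,"turn": -24,"fingers": 0},
    {"x": 100,"y": -160,"z": 0,"turn": -26,"fingers": 0},
    {"x": 125,"y": -200,"z": 0,"turn": -26,"fingers": 0}
  ]
}}

```text
clock: 1.6
ee_pos: [0.4765, 0.1284, 0.3902]
tool_rot: [0.805, 0.593, -0.0, -0.0]
wrist_force: [1.0, 0.6, -0.1]
width: 0.0
gripper_force: 0.0
```

Request:
{"method": "servo_tool", "body": {
  "plan": [
    {"x": 25,"y": -40,"z": 0,"turn": 0,"fingers": 0},
    {"x": 50,"y": -80,"z": 0,"turn": 0,"fingers": 0},
    {"x": 75,"y": -120,"z": 0,"turn": 0,"fingers": 0},
    {"x": 100,"y": -160,"z": 0,"turn": 0,"fingers": 0},
    {"x": 130,"y": -205,"z": 0,"turn": 0,"fingers": 0}
  ]
}}

```text
clock: 2.1
ee_pos: [0.6041, -0.0731, 0.39]
tool_rot: [0.805, 0.594, -0.0, -0.0]
wrist_force: [0.4, 1.1, 1.1]
width: 0.003
gripper_force: 0.0
```

```bash
python3 - <<'E'
from h import *
from scipy.spatial.transform import Rotation as Ro
o=robot.get_obs(); im,d=robot.read_camera("wrist"); c=robot.camera_info("wrist"); K=np.array(c["intrinsics"]); T=np.array(c["tool_from_camera"])
v,u=np.mgrid[:384,:512]
p=np.stack([(u-K[0,2])/K[0,0]*d,(v-K[1,2])/K[1,1]*d,d],-1)@T[:3,:3].T+T[:3,3]
p=Ro.from_quat(o["tool_rot"]).apply(p.reshape(-1,3)).reshape(384,512,3)+o["ee_pos"]; p[d==0]=np.nan
np.save("wrist.npy",p); cv2.imwrite("pics/w0.png",im[:,:,::-1]); print(o["ee_pos"],robot.nose_length,o["qpos"])
g=im.astype(int).sum(-1)
t=(g<240)&(p[...,2]>.045)&(p[...,2]<.085)&(np.hypot(p[...,0]-.607,p[...,1]+.07)<.06)
t=cv2.morphologyEx(t.astype(np.uint8),cv2.MORPH_OPEN,np.ones((15,15)))
n,l,s,ce=cv2.connectedComponentsWithStats(t); k=1+s[1:,4].argmax(); print(s[k],ce[k])
Q=p[l==k]; print(np.nanmean(Q,0),cv2.minAreaRect((Q[:,:2]*1000).astype(np.float32)))
for a in(-.1,.02):pass
E
```

```text
[ 0.60414616 -0.0730917   0.39000578] 0.019 [-1.22983918e-01  2.29462727e-01  1.49507147e+00  2.29632541e-04
  1.41761164e+00  1.75913015e-01]
[240 132  37  32 931] [255.47368421 149.62083781]
[ 0.59984886 -0.07787015  0.06327609] ((603.9681396484375, -76.85624694824219), (43.60411071777344, 50.89741516113281), 72.48359680175781)
```

View pics/w0.png

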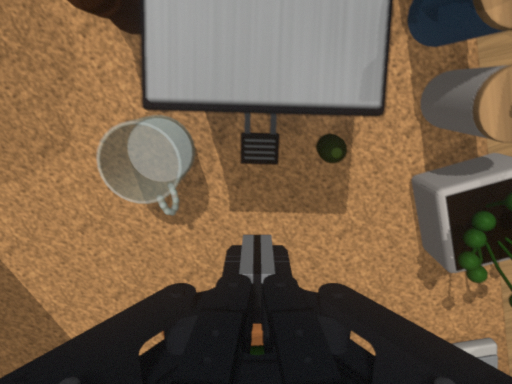

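The wrist view shows the tread at (260,148), midway between the jug at (145,160) and the standing end at (331,148). Its position agrees with the top view.

```bash
python3 - <<'E'
from h import *
print(np.array(robot.camera_info("wrist")["tool_from_camera"]).round(3))
p=np.load("wrist.npy"); print(p[110,[160,260,380]].round(3),p[100,[160,260,380]].round(3))
q=p[120:205,95:195].reshape(-1,3);q=q[(q[:,2]>.08)&(q[:,2]<.12)];print("jug",q.min(0),q.max(0))
E
```

```text
[[-0.001 -0.954 -0.298  0.077]
 [ 1.    -0.001 -0.001 -0.   ]
 [ 0.001 -0.298  0.954 -0.124]
 [ 0.     0.     0.     1.   ]]
[[ 0.474  0.013  0.001]
 [ 0.624 -0.017  0.245]
 [ 0.716 -0.045  0.246]] [[ 0.55   0.014  0.247]
 [ 0.626 -0.009  0.249]
 [ 0.718 -0.038  0.244]]
jug [ 0.39624938 -0.11152826  0.08000435] [0.50651078 0.01187683 0.10326606]
```

The wrist camera sticks out 77 mm towards the lid, so I'll turn it away before going down.

Request:
{"method": "servo_tool", "body": {
  "plan": [
    {"x": 0,"y": 0,"z": 0,"turn": 8,"fingers": 0},
    {"x": 0,"y": 0,"z": 0,"turn": 16,"fingers": 0},
    {"x": 0,"y": 0,"z": 0,"turn": 24,"fingers": 0},
    {"x": 0,"y": 0,"z": 0,"turn": 32,"fingers": 0},
    {"x": 0,"y": 0,"z": 0,"turn": 40,"fingers": 0}
  ]
}}

```text
clock: 2.65
ee_pos: [0.6035, -0.0713, 0.3898]
tool_rot: [0.55, 0.835, -0.0, -0.0]
wrist_force: [-0.0, 0.4, 0.1]
width: 0.001
gripper_force: 0.0
```

Request:
{"method": "servo_tool", "body": {
  "plan": [
    {"x": 0,"y": 0,"z": 0,"turn": 8,"fingers": 0},
    {"x": 0,"y": 0,"z": 0,"turn": 16,"fingers": 0},
    {"x": 0,"y": 0,"z": 0,"turn": 24,"fingers": 0},
    {"x": 0,"y": 0,"z": 0,"turn": 32,"fingers": 0},
    {"x": 0,"y": 0,"z": 0,"turn": 40,"fingers": 0}
  ]
}}

```text
clock: 3.15
ee_pos: [0.6035, -0.0712, 0.3898]
tool_rot: [0.232, 0.973, -0.0, -0.0]
wrist_force: [-0.6, -0.9, -0.3]
width: 0.001
gripper_force: 0.0
```

Request:
{"method": "servo_tool", "body": {
  "plan": [
    {"x": 0,"y": 0,"z": 0,"turn": 8,"fingers": 0},
    {"x": 0,"y": 0,"z": 0,"turn": 16,"fingers": 0},
    {"x": 0,"y": 0,"z": 0,"turn": 24,"fingers": 0},
    {"x": 0,"y": 0,"z": 0,"turn": 32,"fingers": 0},
    {"x": 0,"y": 0,"z": 0,"turn": 40,"fingers": 0}
  ]
}}

```text
clock: 3.65
ee_pos: [0.6035, -0.0712, 0.3898]
tool_rot: [-0.115, 0.993, 0.0, -0.0]
wrist_force: [-0.1, -0.5, -0.1]
width: -0.001
gripper_force: 0.0
```

Request:
{"method": "servo_tool", "body": {
  "plan": [
    {"x": 0,"y": -3,"z": 0,"turn": 8,"fingers": 0},
    {"x": 0,"y": -6,"z": 0,"turn": 16,"fingers": 0},
    {"x": 0,"y": -6,"z": 0,"turn": 24,"fingers": 0},
    {"x": 0,"y": -6,"z": 0,"turn": 30,"fingers": 0},
    {"x": 0,"y": -6,"z": -40,"turn": 30,"fingers": 0}
  ]
}}

```text
clock: 4.15
ee_pos: [0.6062, -0.0776, 0.3546]
tool_rot: [-0.367, 0.93, -0.002, 0.004]
wrist_force: [1.4, -0.6, 0.1]
width: -0.0
gripper_force: 0.0
```

Request:
{"method": "servo_tool", "body": {
  "plan": [
    {"x": 0,"y": 0,"z": -45,"turn": 0,"fingers": 0},
    {"x": 0,"y": 0,"z": -90,"turn": 0,"fingers": 0},
    {"x": 0,"y": 0,"z": -135,"turn": 0,"fingers": 0},
    {"x": 0,"y": 0,"z": -180,"turn": 0,"fingers": 0},
    {"x": 0,"y": 0,"z": -220,"turn": 0,"fingers": 0}
  ]
}}

```text
clock: 4.65
ee_pos: [0.6028, -0.0771, 0.1279]
tool_rot: [-0.366, 0.931, 0.0, -0.001]
wrist_force: [1.5, -0.1, -0.1]
width: 0.004
gripper_force: 0.0
```

Request:
{"method": "servo_tool", "body": {
  "plan": [
    {"x": 0,"y": 0,"z": -20,"turn": 0,"fingers": 0},
    {"x": 0,"y": 0,"z": -38,"turn": 0,"fingers": 0},
    {"x": 0,"y": 0,"z": -43,"turn": 0,"fingers": 0},
    {"x": 0,"y": 0,"z": -47,"turn": 0,"fingers": 0},
    {"x": 0,"y": 0,"z": -51,"turn": 0,"fingers": 0}
  ]
}}

```text
clock: 5.15
ee_pos: [0.6043, -0.0774, 0.0799]
tool_rot: [-0.366, 0.931, -0.0, 0.001]
wrist_force: [-2.4, -0.7, 15.6]
width: -0.003
gripper_force: 8.1
```

Request:
{"method": "servo_tool", "body": {
  "plan": [
    {"x": 0,"y": 0,"z": -2,"turn": 0,"fingers": 0},
    {"x": 0,"y": 0,"z": -4,"turn": 0,"fingers": 0},
    {"x": 0,"y": 0,"z": -6,"turn": 0,"fingers": 0},
    {"x": 0,"y": 0,"z": -8,"turn": 0,"fingers": 0},
    {"x": 0,"y": 0,"z": -10,"turn": 0,"fingers": 0}
  ]
}}

```text
clock: 5.65
ee_pos: [0.6041, -0.0781, 0.0714]
tool_rot: [-0.366, 0.931, -0.001, 0.0]
wrist_force: [-5.0, -4.5, 12.8]
width: 0.001
gripper_force: 6.3
```

Request:
{"method": "servo_tool", "body": {
  "plan": [
    {"x": 0,"y": 0,"z": -2,"turn": 0,"fingers": 0},
    {"x": 0,"y": 0,"z": -4,"turn": 0,"fingers": 0},
    {"x": 0,"y": 0,"z": -6,"turn": 0,"fingers": 0},
    {"x": 0,"y": 0,"z": -8,"turn": 0,"fingers": 0},
    {"x": 0,"y": 0,"z": -10,"turn": 0,"fingers": 0}
  ]
}}

```text
clock: 6.15
ee_pos: [0.6041, -0.0783, 0.0612]
tool_rot: [-0.366, 0.931, -0.001, 0.0]
wrist_force: [-4.7, -3.7, 9.4]
width: -0.002
gripper_force: 5.1
```

Request:
{"method": "servo_tool", "body": {
  "plan": [
    {"x": 0,"y": 0,"z": -2,"turn": 0,"fingers": 0},
    {"x": 0,"y": 0,"z": -4,"turn": 0,"fingers": 0},
    {"x": 0,"y": 0,"z": -6,"turn": 0,"fingers": 0},
    {"x": 0,"y": 0,"z": -8,"turn": 0,"fingers": 0},
    {"x": 0,"y": 0,"z": -9,"turn": 0,"fingers": 0}
  ]
}}

```text
clock: 6.65
ee_pos: [0.6043, -0.0776, 0.0514]
tool_rot: [-0.366, 0.931, -0.0, 0.001]
wrist_force: [-1.5, -0.8, 3.7]
width: -0.002
gripper_force: 2.2
```

Request:
{"method": "servo_tool", "body": {
  "plan": [
    {"x": 0,"y": 0,"z": -1,"turn": 0,"fingers": 0},
    {"x": 0,"y": 0,"z": -2,"turn": 0,"fingers": 0},
    {"x": 0,"y": 0,"z": -3,"turn": 0,"fingers": 0},
    {"x": 0,"y": 0,"z": -3,"turn": 0,"fingers": 0},
    {"x": 0,"y": 0,"z": -3,"turn": 0,"fingers": 0}
  ]
}}

```text
clock: 7.15
ee_pos: [0.6045, -0.0776, 0.0504]
tool_rot: [-0.366, 0.931, -0.001, 0.001]
wrist_force: [-8.8, -0.9, 28.8]
width: -0.004
gripper_force: 14.6
```

```bash
python3 - <<'E'
from h import *
im,p=cloud("scene"); cv2.imwrite("pics/s1.png",cv2.resize(im[100:260,180:360,::-1],None,fx=3,fy=3)); print(robot.get_obs()["wrist_force"])
E
```

```text
[-10.39422575  -1.40220214  29.51103405]
```

View pics/s1.png

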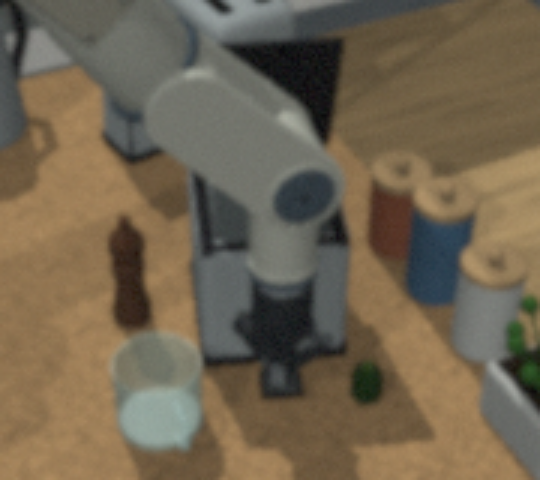

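The scene crop shows the lid standing open behind the arm, the jug, mill and standing end in place, and no green left on the front rim near (270,240). The rise in force to 29 N confirms the lever is at its stop. Next I'll ease it up.

Request:
{"method": "servo_tool", "body": {
  "plan": [
    {"x": 0,"y": 0,"z": 0,"turn": 0,"fingers": 0},
    {"x": 0,"y": 0,"z": 0,"turn": 0,"fingers": 0},
    {"x": 0,"y": 0,"z": 0,"turn": 0,"fingers": 0},
    {"x": 0,"y": 0,"z": 1,"turn": 0,"fingers": 0},
    {"x": 0,"y": 0,"z": 2,"turn": 0,"fingers": 0}
  ]
}}

```text
clock: 7.7
ee_pos: [0.6043, -0.0776, 0.0511]
tool_rot: [-0.366, 0.931, -0.001, 0.001]
wrist_force: [-2.1, -1.7, 6.0]
width: 0.005
gripper_force: 3.4
```

Request:
{"method": "servo_tool", "body": {
  "plan": [
    {"x": 0,"y": 0,"z": 1,"turn": 0,"fingers": 0},
    {"x": 0,"y": 0,"z": 2,"turn": 0,"fingers": 0},
    {"x": 0,"y": 0,"z": 3,"turn": 0,"fingers": 0},
    {"x": 0,"y": 0,"z": 4,"turn": 0,"fingers": 0},
    {"x": 0,"y": 0,"z": 5,"turn": 0,"fingers": 0}
  ]
}}

```text
clock: 8.2
ee_pos: [0.6041, -0.0775, 0.0545]
tool_rot: [-0.366, 0.931, -0.0, 0.0]
wrist_force: [-0.4, -4.2, 4.1]
width: -0.002
gripper_force: 2.4
```

Request:
{"method": "servo_tool", "body": {
  "plan": [
    {"x": 0,"y": 0,"z": 1.5,"turn": 0,"fingers": 0},
    {"x": 0,"y": 0,"z": 3,"turn": 0,"fingers": 0},
    {"x": 0,"y": 0,"z": 4.5,"turn": 0,"fingers": 0},
    {"x": 0,"y": 0,"z": 6,"turn": 0,"fingers": 0},
    {"x": 0,"y": 0,"z": 7.5,"turn": 0,"fingers": 0}
  ]
}}

```text
clock: 8.7
ee_pos: [0.604, -0.0778, 0.0624]
tool_rot: [-0.366, 0.931, -0.0, 0.0]
wrist_force: [-1.7, -5.7, 8.8]
width: -0.003
gripper_force: 4.6
```

Request:
{"method": "servo_tool", "body": {
  "plan": [
    {"x": 0,"y": 0,"z": 1.5,"turn": 0,"fingers": 0},
    {"x": 0,"y": 0,"z": 3,"turn": 0,"fingers": 0},
    {"x": 0,"y": 0,"z": 4.5,"turn": 0,"fingers": 0},
    {"x": 0,"y": 0,"z": 6,"turn": 0,"fingers": 0},
    {"x": 0,"y": 0,"z": 7.5,"turn": 0,"fingers": 0}
  ]
}}

```text
clock: 9.2
ee_pos: [0.604, -0.0776, 0.0702]
tool_rot: [-0.366, 0.931, -0.0, 0.0]
wrist_force: [-3.0, -3.4, 10.9]
width: -0.003
gripper_force: 5.5
```

Request:
{"method": "servo_tool", "body": {
  "plan": [
    {"x": 0,"y": 0,"z": 1,"turn": 0,"fingers": 0},
    {"x": 0,"y": 0,"z": 2,"turn": 0,"fingers": 0},
    {"x": 0,"y": 0,"z": 3,"turn": 0,"fingers": 0},
    {"x": 0,"y": 0,"z": 4,"turn": 0,"fingers": 0},
    {"x": 0,"y": 0,"z": 5,"turn": 0,"fingers": 0}
  ]
}}

```text
clock: 9.7
ee_pos: [0.6042, -0.0773, 0.0754]
tool_rot: [-0.366, 0.931, -0.0, 0.0]
wrist_force: [-1.5, -1.8, 12.6]
width: 0.0
gripper_force: 6.1
```

Request:
{"method": "servo_tool", "body": {
  "plan": [
    {"x": 0,"y": 0,"z": 1,"turn": 0,"fingers": 0},
    {"x": 0,"y": 0,"z": 2,"turn": 0,"fingers": 0},
    {"x": 0,"y": 0,"z": 3,"turn": 0,"fingers": 0},
    {"x": 0,"y": 0,"z": 4,"turn": 0,"fingers": 0},
    {"x": 0,"y": 0,"z": 5,"turn": 0,"fingers": 0}
  ]
}}

```text
clock: 10.2
ee_pos: [0.6044, -0.0768, 0.0805]
tool_rot: [-0.365, 0.931, 0.0, 0.001]
wrist_force: [-0.8, 0.9, 13.6]
width: 0.0
gripper_force: 6.4
```

Request:
{"method": "servo_tool", "body": {
  "plan": [
    {"x": 0,"y": 0,"z": 1,"turn": 0,"fingers": 0},
    {"x": 0,"y": 0,"z": 2,"turn": 0,"fingers": 0},
    {"x": 0,"y": 0,"z": 3,"turn": 0,"fingers": 0},
    {"x": 0,"y": 0,"z": 4,"turn": 0,"fingers": 0},
    {"x": 0,"y": 0,"z": 5,"turn": 0,"fingers": 0}
  ]
}}

```text
clock: 10.7
ee_pos: [0.6044, -0.0762, 0.0851]
tool_rot: [-0.365, 0.931, 0.0, 0.001]
wrist_force: [0.7, 2.4, 3.0]
width: 0.004
gripper_force: 1.8
```

Request:
{"method": "servo_tool", "body": {
  "plan": [
    {"x": 0,"y": 0,"z": 1,"turn": 0,"fingers": 0},
    {"x": 0,"y": 0,"z": 2,"turn": 0,"fingers": 0},
    {"x": 0,"y": 0,"z": 3,"turn": 0,"fingers": 0},
    {"x": 0,"y": 0,"z": 4,"turn": 0,"fingers": 0},
    {"x": 0,"y": 0,"z": 5,"turn": 0,"fingers": 0}
  ]
}}

```text
clock: 11.2
ee_pos: [0.6035, -0.0773, 0.0891]
tool_rot: [-0.365, 0.931, 0.0, -0.0]
wrist_force: [0.1, 0.0, -0.2]
width: 0.002
gripper_force: 0.0
```

Request:
{"method": "servo_tool", "body": {
  "plan": [
    {"x": 0,"y": 0,"z": 10,"turn": 0,"fingers": 0},
    {"x": 0,"y": 0,"z": 40,"turn": 0,"fingers": 0},
    {"x": 0,"y": 0,"z": 80,"turn": 0,"fingers": 0},
    {"x": 0,"y": -30,"z": 120,"turn": 0,"fingers": 0},
    {"x": -20,"y": -70,"z": 150,"turn": 0,"fingers": 0}
  ]
}}

```text
clock: 11.7
ee_pos: [0.5874, -0.1445, 0.241]
tool_rot: [-0.367, 0.93, -0.001, 0.002]
wrist_force: [1.6, -1.5, -0.2]
width: 0.002
gripper_force: 0.0
```

Request:
{"method": "servo_tool", "body": {
  "plan": [
    {"x": -20,"y": -40,"z": 30,"turn": 0,"fingers": 0},
    {"x": -40,"y": -80,"z": 50,"turn": 0,"fingers": 0},
    {"x": -60,"y": -120,"z": 50,"turn": 0,"fingers": 0},
    {"x": -60,"y": -120,"z": 50,"turn": 0,"fingers": 0},
    {"x": -60,"y": -120,"z": 50,"turn": 0,"fingers": 0}
  ]
}}

```text
clock: 12.2
ee_pos: [0.5246, -0.2652, 0.2879]
tool_rot: [-0.364, 0.931, -0.0, 0.0]
wrist_force: [0.9, 0.2, -1.2]
width: 0.003
gripper_force: 0.0
```

```bash
python3 - <<'E'
from h import *
im,p=cloud("top"); cv2.imwrite("pics/t2.png",im[:,:,::-1]); z=p[...,2]
m=(z>.185)&(z<.26); m[:130]=0;m[225:]=0;m[:,:185]=0;m[:,272:]=0
P=p[m]; s=np.linalg.lstsq(np.c_[P[:,:2],np.ones(len(P))],P[:,2],rcond=None)[0]; print(len(P),s,np.hypot(*s[:2]),P[:,2].mean())
im,p=cloud("scene"); cv2.imwrite("pics/s2.png",im[:,:,::-1]); print(robot.get_obs()["wrist_force"])
E
```

```text
3815 [ 1.29434042e-04 -5.16230354e-03  2.13955825e-01] 0.005163925930765875 0.21363704434488437
[-0.04673458 -0.58993946 -0.33008653]
```

View pics/s2.png

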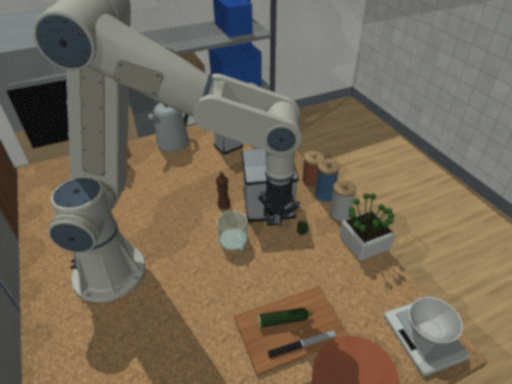

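The lid is flat (tilt about 0.005 rad, top at 214 mm). The picture shows the jug (232,230), mill (223,190) and standing end (302,227) where they were, and the gripper clear of everything.

```bash
python3 -c "
from cell import robot
print(robot.sign_off())"
```

```text
the job is handed in; nothing more can be done
None
```

I pressed the lever to its stop so the lid opened fully, then eased it back until the lid was shut (tilt about 0.005 rad), and handed the job in at about 12 s; I didn't see the courgette end in the bucket, but the lid now closes flat and no green was left on the rim.

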